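# Clear broken camera parts from under the stereo microscope

### The arm

A 6-joint arm with a two-finger parallel gripper is mounted at the origin on the work surface. World frame = base frame: x ahead of the robot, y to its left, z up, the work surface at z = 0. Lengths are in mm, angles in rad, forces in N, time in s.
With the tool pointing down it reaches from about 375 to 900 mm from the base axis. Payload 3.1 kg.
Tool frame: the origin (TCP) lies at the very end of the fingers, on their centre line; the grasp point (between the pads) lies 19 mm behind it; z points along the fingers, y is the line along which they close (so a half turn about z gives the same grasp; the last joint's range is limited). The gripper opens to 85 mm and grips with 20 to 120 N. Pads are 22 mm wide; open, the fingers measure 114 mm over their backs; the gripper's body (76 mm by 85 mm) begins 54 mm behind the grasp point. The pads swing forward as they close: fully open they stand 13 mm farther back than shut.
Start: joints at [-1.333, 0.527, 1.433, -0, 1.181, -0.178], TCP at [252.471, -571.713, 231.31] pointing down, gripper open.
Joint ranges: [-3.08, 3.08], [-0.75, 2.2], [0.22, 2.44], [-1.43, 4.57], [0, 2.65], [-2.85, 2.85]. Speed limits (rad/s): [2.79, 2.79, 3.14, 3.14, 3.14, 3.14].

### API

Orientations are given as a 3x3 rotation matrix whose columns are the frame's x, y, z axes.
In Python, from bench import arm gives the robot as it stands. The module is installed in compiled form; this text tells all that it offers.
- The arm moves only by the tool apply_moves, never from a script. Its argument "motion" is a list of rows, each a list of 7 numbers: the turn, a rotation vector about the world's x, y, z normalised to -1 to 1, where 1 is 2 rad, then the shift along the world's x, y, z normalised to -1 to 1, where 1 is 20 cm, then the opening, from 0 (shut) to 1 (fully open). A call has 1 to 10 rows; each row shifts and turns the commanded pose from where the row before left it; what a row does not reach is not made up. A row lasts 1/12 s, in which the tool goes at most 41.7 mm and 7.16 degrees, less where a joint would pass 70% of its speed; a pose out of reach is approached as far as the arm can. A call with a number of a shift or a turn outside -1 to 1 is refused whole. A call with a gripper value outside its range is refused whole. The fingers move at their own pace and stop on an object; "force" is the grip in N (left out, the last holds). Time passes only in rows, so rows that do not move let the fingers close. It gives the time, the measured TCP pose, the force, the opening and the grip force at its end, in the units of the state.
- arm.get_obs(): the state, without advancing time (a new reading comes with each control period).
- arm.get_image(name): name is "scene" or "side" or "wrist"; returns a dict with "img" (384x512x3 uint8, blue, green, red), "range_z" (384x512 float32, mm along the optical axis (not along the pixel's ray), 0 where there is no reading), "camera_matrix" (3x3 intrinsics, pixels), "rvec" (rotation vector, rad) and "tvec" (3), from world to camera coordinates, as OpenCV has them. Camera axes: x right, y down, z forward; pixel columns grow to the right and rows downward; lengths in mm; the calibration is good to about 2 mm. A picture is of the moment at which its call begins.
- arm.hand_in(): hands the job in; it is judged then, once.
The state is a dict: "time": time; "joint_positions": joint angles; "joint_vel": joint speeds; "joint_torque": joint torques, N m; "eef_pos": TCP position; "tcp_rot": TCP orientation; "contact_force": force on the tool from outside, world axes, zero at the start; "torque": the same for the moment, N m; "finger_gap": finger opening in mm; "grasp_force": force on a finger pad.
Only numpy, scipy, OpenCV 4.12 (cv2) and the standard library are available. Lean on these libraries where they do the work, as an engineer would, in place of code of your own. Each camera call takes 0.05 s, during which the arm holds its last target. There are 200 camera calls.

### The job

Clear the three broken plastic pieces (the cracked camera back, the grip stub and the curved barrel segment) off the microscope's stage into the aluminium scrap tray standing against the front of its base, so that all of them lie in the tray and none is left leaning on the microscope. Don't bump the microscope's head, don't lean hard on its stage, and leave the small brass lens cell on the stage, and everything on the bench, where it is.

Things in the scene. Friction and masses are not known exactly. Their poses are not given: they have to be found in the camera images.
- scope: Stereo microscope, fixed. Origin: on the bench under the centre of its base; -x is its front, the column stands at +x, its +y flank is turned to the robot. Base: cream block 320 (x) by 220 (y) by 50 mm high; its flat top is the stage (z = 50), front edge at x = -160. Column: radius 12.5 mm, 400 mm tall, at x = 120, y = 0 on a foot of radius 28 mm.
- scope_head: The microscope's head over the stage, fixed, same origin and axes as the base (mm): round objective, radius 33, at x = -20, y = 0, underside at z = 212; pod x -68..28, |y| < 60, z 240..320; arm and focus block x 20..148, |y| < 32, z 222..310; focus knobs, radius 24, at x = 120, z = 272, |y| 46..72; eyepieces above z = 320, forward to x = -150, to z = 440.
- under_lens (a point): Point on the stage straight under the objective, which hangs 162 mm above it: no room to come straight down there, but a gripper leaning in at 30 degrees or more from the robot's side has room.
- stage_front (a point): Middle of the front upper edge of the stage (microscope x = -160, y = 0, z = 50 mm), over the tray.
- tray: Open aluminium scrap tray, fixed, 170 (x) by 230 (y) by 42 mm high outside, walls and floor 4 mm. Origin: centre of its underside, on the bench. Its axes are parallel to the microscope's. Its +x long side stands 5 to 9 mm off the front of the microscope's base, its rim 8 mm lower than the stage, so what is pushed over the front edge drops in.
- cover: Cracked black camera back with a display, a flat plate 92 (x) by 88 (y) by 8 mm thick, 70 g, lying flat on the stage partly under the objective; too wide for the gripper. Origin: centre of its underside.
- stub: Snapped-off black hand-grip stub, a rounded block 26 (x) by 42 (y) by 24 mm high, 35 g. Origin: centre of its underside. It lies on the stage either between the plate and the front edge, or beside the column towards the robot, under a focus knob.
- segment: Broken piece of a black lens barrel: an arc of about 100 degrees, 10 mm thick, mean radius 30 mm, 22 mm high, 50 mm long along y, 30 g. Origin: underside, mid-thickness at mid-length; x points radially outwards (convex side), z up. It lies in the other of the two places named for the stub.
- lens_cell: Good brass lens cell, a round cup 34 mm across and 12 mm high, standing on the stage on the side away from the robot (microscope y about -85). Origin: centre of its underside. To be left where it is.
- screwdriver: Screwdriver, 160 mm long, lying on the bench, bystander. Origin at its middle, on the bench.
- pot: White plastic pot, 64 mm across, 50 mm high, bystander. Origin: centre of its underside.
- barrel: Short black tube, 68 mm across, 45 mm high, bystander. Origin: centre of its underside.
- jar: Amber glass jar, 52 mm across, 70 mm high, bystander. Origin: centre of its underside.
- can: Spray can, 66 mm across, 170 mm high, bystander. Origin: centre of its underside.
- lens: Camera lens standing upright, 73 mm across, 84 mm high, bystander. Origin: centre of its underside.
- camera: Black camera body, about 130 mm wide, 92 mm high, on a rubber mat, bystander. Origin: centre of its underside.

How it is judged:
By the outcome, as a careful person would: the job done as asked, in the order asked, and still so for the second after the job is handed in, with the robot touching nothing.
It also fails if it takes over 64 s, if anything falls off the work surface, if the arm or the gripper's body presses on something with over 40 N, if the wrist force passes 120 N, or if a joint passes its speed limit or range.

## Working session

There is one attempt and no reset: what is moved stays moved. The work goes in short steps, Python scripts to look and compute and a tool call to move; the robot and the scene stay as the last step left them, time stands still between calls to the robot, and variables do not carry over. Pictures are saved under pics/ and viewed, at most 10 in all, crops included, and the job is handed in when it is done.

Besides the shell and the picture viewer there is one more tool, called after "Request:" by a JSON object that holds its "method" and its "body". apply_moves: Moves the arm, as the interface text tells. Scaled input: -1 to 1 covers 20 cm each way for a shift and 2 rad each way for a turn. Its arguments: {"type":"object","properties":{"motion":{"type":"array"},"force":{"type":"number"}},"required":["motion"]}

```bash
mkdir -p pics; cat > h.py <<'E'
import numpy as np, cv2
from bench import arm
def grab(n,save=None):
    d=arm.get_image(n); d['R']=cv2.Rodrigues(np.array(d['rvec'],float))[0]; d['t']=np.array(d['tvec'],float).ravel()
    if save: cv2.imwrite('pics/'+save,d['img'])
    return d
def world(d):
    K=d['camera_matrix'];z=d['range_z'];v,u=np.mgrid[:384,:512]
    P=np.stack([(u-K[0,2])/K[0,0]*z,(v-K[1,2])/K[1,1]*z,z],-1)
    return (P-d['t'])@d['R']
E
python3 - <<'E'
from h import *
import pickle
D={}
for n in('scene','side','wrist'):
    D[n]=grab(n,n+'0.png'); d=D[n]; print(n,d['camera_matrix'][0,0],-d['R'].T@d['t'],d['R'][2])
pickle.dump(D,open('d0.pkl','wb'))
o=arm.get_obs();print(o)
a=np.hstack([D['scene']['img'],D['side']['img']]);
E
```

```text
scene 465.1730075900369 [1142.1955127  -686.33147128 1350.49304514] [-0.36990091  0.45622626 -0.8093398 ]
side 353.58562662709636 [ 480.39127671 -796.42420976  590.62554324] [ 0.0541279   0.84887279 -0.52581855]
wrist 320.232073936534 [ 326.10661369 -538.19350284  373.43128237] [-0.28674873 -0.12448547 -0.94988343]
{'time': 0.15, 'joint_positions': array([-1.33349797e+00,  5.28302275e-01,  1.43363419e+00,  2.01759479e-05,
        1.18140433e+00, -1.78524857e-01]), 'joint_vel': array([-0.0014205 , -0.00401498, -0.00256608, -0.00038182,  0.0021641 ,
        0.00062492]), 'joint_torque': array([ 7.11237335e-04, -4.42740297e+01, -1.78276080e+01, -2.25194058e-04,
        5.62058078e-03, -1.60167090e-06]), 'eef_pos': array([ 252.34765274, -571.17524925,  230.51957432]), 'tcp_rot': array([[ 9.14787264e-01,  4.03935771e-01, -3.92807963e-04],
       [ 4.03935828e-01, -9.14785737e-01,  1.70354731e-03],
       [ 3.28788574e-04, -1.71705259e-03, -9.99998472e-01]]), 'contact_force': array([0.64120183, 0.51552334, 0.21620775]), 'torque': array([-0.00691606,  0.03106269,  0.01684077]), 'grasp_force': 0.0, 'finger_gap': 85.31616895523388}
```

View pics/scene0.png

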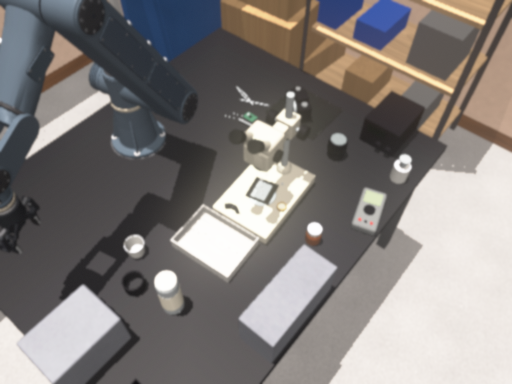

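View pics/side0.png

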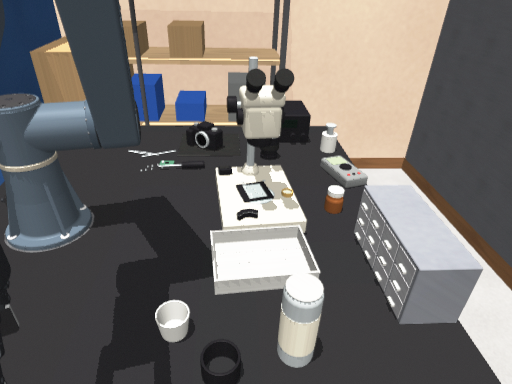

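The scene and side views show the scope with its front toward the side camera. The segment is near the front edge (side 247,214), the plate under the objective (255,190), the stub beside the column on the robot's side (224,171), the brass cell at (287,193) and the tray at (262,257). Next I'll measure the poses.

```bash
python3 - <<'E'
from h import *
import pickle
D=pickle.load(open('d0.pkl','rb'))
for n in('scene','side'):
    d=D[n];W=world(d);ok=d['range_z']>0
    img=d['img'].astype(int)
    roi=ok&(W[...,0]>250)&(W[...,0]<900)&(abs(W[...,1])<500)
    st=roi&(abs(W[...,2]-50)<4)&(img.min(-1)>110)
    k,lab,s,c=cv2.connectedComponentsWithStats(st.astype(np.uint8))
    i=1+np.argmax(s[1:,4]);P=W[lab==i][:,:2].astype(np.float32)
    r=cv2.minAreaRect(P);print(n,'stage',r,np.median(W[lab==i][:,2]), cv2.boxPoints(r).tolist())
    # tray floor
    tr=roi&(abs(W[...,2]-4)<5)&(img.min(-1)>110)
    k,lab,s,c=cv2.connectedComponentsWithStats(tr.astype(np.uint8))
    i=1+np.argmax(s[1:,4]);r=cv2.minAreaRect(W[lab==i][:,:2].astype(np.float32));print(n,'trayfloor',r)
    rm=roi&(abs(W[...,2]-42)<3)&(img.min(-1)>90)&(lab!=-1)
    k,lab,s,c=cv2.connectedComponentsWithStats(cv2.dilate(rm.astype(np.uint8),np.ones((3,3))))
    i=1+np.argmax(s[1:,4]);r=cv2.minAreaRect(W[(lab==i)&rm][:,:2].astype(np.float32));print(n,'rim',r)
for (u,v) in [(247,214),(255,190),(224,171),(287,193)]: print(u,v,world(D['side'])[v,u])
d=D['side'];cr=d['img'][150:235,200:310];cv2.imwrite('pics/crop1.png',cv2.resize(cr,None,fx=7,fy=7,interpolation=cv2.INTER_CUBIC))
E
```

```text
scene stage ((561.7177734375, 89.58538055419922), (222.50390625, 325.696533203125), 4.574528217315674) 51.11283308626932 [[437.8321228027344, 243.04190063476562], [463.8083190917969, -81.61710357666016], [685.6033935546875, -63.87113952636719], [659.627197265625, 260.7878723144531]]
scene trayfloor ((545.84765625, -154.20916748046875), (213.6067657470703, 151.70558166503906), 5.122280120849609)
scene rim ((562.6268310546875, -123.97195434570312), (257.1031188964844, 249.6096954345703), 5.317168235778809)
side stage ((562.4156494140625, 88.15274047851562), (218.92874145507812, 323.598388671875), 5.000749588012695) 50.4497292773158 [[439.2641296386719, 239.79417419433594], [467.4717712402344, -82.57244110107422], [685.567138671875, -63.48869323730469], [657.3594970703125, 258.8779296875]]
side trayfloor ((556.75927734375, -144.5484619140625), (221.18661499023438, 129.92420959472656), 4.995455265045166)
side rim ((561.012451171875, -160.70306396484375), (248.99339294433594, 201.19149780273438), 0.39512789249420166)
247 214 [530.79474477 -43.448609    60.56409749]
255 190 [560.44745224  79.40070083  58.87922279]
224 171 [470.26596884 181.961085    67.0058585 ]
287 193 [651.66215906  62.33390219  58.26427301]
```

View pics/crop1.png

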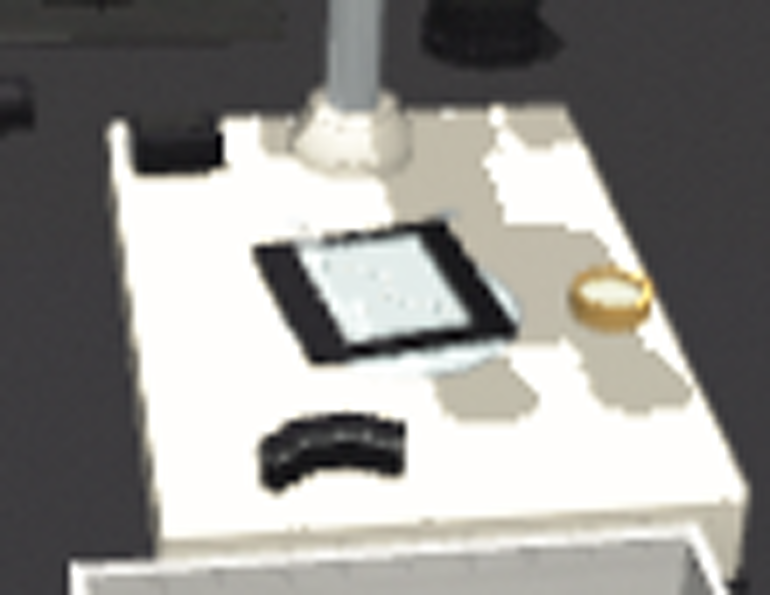

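The crop shows the segment at about (333,450), with its convex side toward the column. The plate spans (255–518, 220–362), the stub is at (177,145) and the cell at (610,298). Next I'll get piece poses in the scope frame.

```bash
cat >> h.py <<'E'
from scipy.spatial.transform import Rotation as Ro
C=np.array([562.,88.8,0]);YAW=np.deg2rad(94.8)
X=np.array([np.cos(YAW),np.sin(YAW),0]);Y=np.array([-X[1],X[0],0]);S=np.stack([X,Y,[0,0,1]],1)
def sc(W): return (W-C)@S
def wd(p): return C+S@np.array(p,float)
def Rt(th,yaw=0):  # lean th deg from robot side; tool y along -scope x turned by yaw
    R=Ro.from_euler('z',yaw,degrees=True).as_matrix()@S
    z=-np.sin(np.deg2rad(th))*R[:,1]-np.cos(np.deg2rad(th))*R[:,2]; y=-R[:,0]
    return np.stack([np.cross(y,z),y,z],1)
def togo(p,R):
    o=arm.get_obs();d=(wd(p)-o['eef_pos'])/200;r=Ro.from_matrix(R@o['tcp_rot'].T).as_rotvec()
    print('shift',d.round(3),'turn',(r/2).round(3),'deg',np.rad2deg(np.linalg.norm(r)).round(1),'t',o['time'],'now',sc(o['eef_pos']).round(1))
E
python3 - <<'E'
from h import *
import pickle
D=pickle.load(open('d0.pkl','rb'))
for n in('scene','side'):
    d=D[n];W=sc(world(d));g=d['img'].max(-1)
    m=(d['range_z']>0)&(abs(W[...,0])<155)&(abs(W[...,1])<105)&(g<90)&(W[...,2]>52)&(W[...,2]<90)
    k,lab,s,c=cv2.connectedComponentsWithStats(m.astype(np.uint8))
    for i in range(1,k):
        if s[i,4]>15:
            P=W[lab==i];r=cv2.minAreaRect(P[:,:2].astype(np.float32))
            print(n,s[i,4],'rect',np.round(r[0],1),np.round(r[1],1),round(r[2],1),'min',P.min(0).round(1),'max',P.max(0).round(1))
    # rim of tray in scope frame
    t=(d['range_z']>0)&(abs(W[...,2]-41)<3)&(W[...,0]<-160)&(W[...,0]>-360)&(abs(W[...,1])<140)
    print(n,'tray',np.percentile(W[t],[1,50,99],axis=0).round(1).tolist())
d=D['side'];W=sc(world(d))
for v,u in [(208,238),(208,247),(208,256),(212,238),(212,247),(212,256),(216,238),(216,255)]: print(u,v,W[v,u].round(1),d['img'][v,u])
togo([-120,40,180],Rt(35))
E
```

```text
scene tray [[-336.0, -87.6, 38.2], [-242.9, 6.2, 41.5], [-162.7, 139.6, 44.0]]
side 110 rect [110.3  80.8] [25.5 39. ] 3.9 min [97.1 61.1 52.9] max [122.8 101.   77.4]
side 230 rect [-10.8   6.4] [92.1 86.2] 9.8 min [-61.  -43.5  53.8] max [41.7 52.4 61.2]
side 147 rect [-132.5   43.4] [21.2 55. ] 9.6 min [-147.    15.8   53.4] max [-123.2   69.8   74.7]
side tray [[-339.2, -89.9, 38.1], [-270.6, 22.0, 41.9], [-160.3, 139.6, 43.9]]
238 208 [-84.7  60.6  50.7] [252 254 255]
247 208 [-86.5  36.1  50.2] [243 250 252]
256 208 [-90.1  11.9  51. ] [252 254 255]
238 212 [-133.6   66.3   71.7] [67 69 71]
247 212 [-131.5   42.7   68.5] [80 81 80]
256 212 [-137.4   20.1   71. ] [65 65 65]
238 216 [-142.7   67.3   65.6] [39 36 36]
255 216 [-138.6   22.5   59.4] [27 26 26]
shift [ 1.399  2.685 -0.253] turn [ 0.075 -0.297 -0.161] deg 39.7 t 0.15 now [-631.7  363.8  230.5]
```

Request:
{"method": "apply_moves", "body": {"motion": [[0.004,-0.015,-0.008,0.05,0.112,-0.007,1],[0.004,-0.015,-0.008,0.05,0.112,-0.007,1],[0.004,-0.015,-0.008,0.05,0.112,-0.007,1],[0.004,-0.015,-0.008,0.05,0.112,-0.007,1],[0.004,-0.015,-0.008,0.05,0.112,-0.007,1],[0.004,-0.015,-0.008,0.05,0.112,-0.007,1],[0.004,-0.015,-0.008,0.05,0.112,-0.007,1],[0.004,-0.015,-0.008,0.05,0.112,-0.007,1],[0.004,-0.015,-0.008,0.05,0.112,-0.007,1],[0.004,-0.015,-0.008,0.05,0.112,-0.007,1]], "force": 30}}

```text
time: 0.98
eef_pos: [352.8, -346.6, 217.2]
tcp_rot: [[0.921, 0.247, 0.301], [0.242, -0.969, 0.055], [0.306, 0.023, -0.952]]
contact_force: [1.2, -0.4, 0.3]
finger_gap: 85.3
grasp_force: 0.0
```

Request:
{"method": "apply_moves", "body": {"motion": [[0.004,-0.015,-0.008,0.05,0.112,-0.007,1],[0.004,-0.015,-0.008,0.05,0.112,-0.007,1],[0.004,-0.015,-0.008,0.05,0.112,-0.007,1],[0.004,-0.015,-0.008,0.05,0.112,-0.007,1],[0.004,-0.015,-0.008,0.05,0.112,-0.007,1],[0.004,-0.015,-0.008,0.05,0.112,-0.007,1],[0.004,-0.015,-0.008,0.05,0.112,-0.007,1],[0.004,-0.015,-0.008,0.05,0.112,-0.007,1],[0.004,-0.015,-0.008,0.05,0.112,-0.007,1],[0.004,-0.015,-0.008,0.05,0.112,-0.007,1]]}}

```text
time: 1.82
eef_pos: [452.7, -123.0, 203.4]
tcp_rot: [[0.812, 0.085, 0.578], [0.066, -0.996, 0.054], [0.58, -0.005, -0.814]]
contact_force: [0.8, -0.0, -0.4]
finger_gap: 85.3
grasp_force: 0.0
```

```bash
python3 - <<'E'
from h import *
d=grab('wrist');cv2.imwrite('pics/w1.png',cv2.resize(d['img'],None,fx=1.5,fy=1.5))
import pickle;pickle.dump(d,open('w1.pkl','wb'))
print(arm.get_obs()['joint_positions'])
togo([-128,46,150],Rt(35))
W=sc(world(d));g=d['img'].max(-1)
m=(d['range_z']>0)&(abs(W[...,0])<155)&(abs(W[...,1])<105)&(g<90)&(W[...,2]>52)&(W[...,2]<90)
k,lab,s,c=cv2.connectedComponentsWithStats(m.astype(np.uint8))
for i in range(1,k):
    if s[i,4]>60:
        P=W[lab==i];r=cv2.minAreaRect(P[:,:2].astype(np.float32))
        print(c[i].round(),s[i,4],'rect',np.round(r[0],1),np.round(r[1],1),round(r[2],1),'min',P.min(0).round(1),'max',P.max(0).round(1))
st=(d['range_z']>0)&(abs(W[...,2]-50)<8)&(g>150);print('stage z',np.median(W[st][:,2]))
E
```

```text
[-0.81598245  0.30313367  2.26795287  1.26603523  0.50650224 -0.45579963]
shift [ 0.378  0.374 -0.262] turn [-0.007  0.003 -0.003] deg 0.9 t 1.8667 now [-196.3  127.5  202.4]
[107.  89.] 163 rect [-33.4 -78.4] [31.9 13.4] 29.3 min [-45.6 -92.1  54.7] max [-16.4 -70.8  63.7]
[ 71. 160.] 3055 rect [-6.4  3.1] [95.7 91.3] 8.9 min [-59.3 -48.   52.2] max [43.  54.  61.1]
[181. 188.] 630 rect [-130.5   44. ] [19.  55.2] 6.9 min [-142.7   16.    63.1] max [-120.7   70.9   74.3]
stage z 50.366404903105234
```

View pics/w1.png

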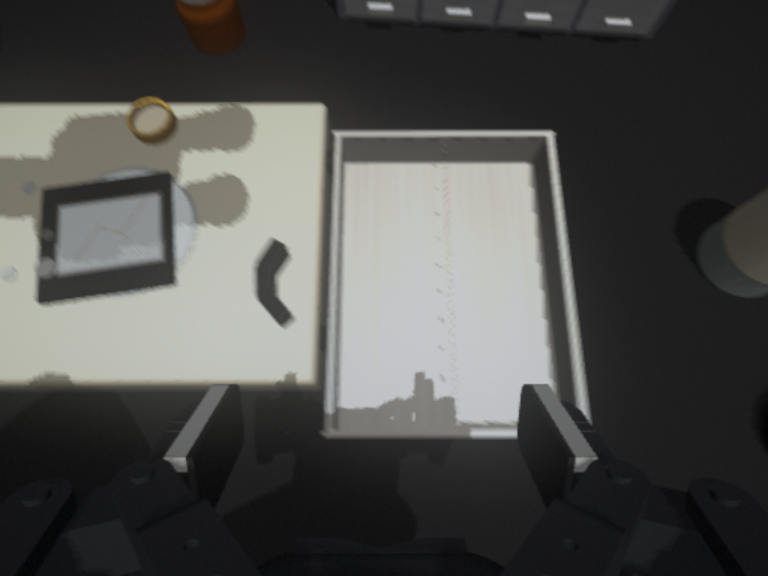

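The wrist view shows the arc's middle at (260,283) with ends at (282,245) and (290,320), so it is convex toward the column. The plate is at (107,237), the cell at (151,120) and the tray is empty. I'll fit the arc and plan the grasp.

```bash
python3 - <<'E'
from h import *
import pickle
from scipy.optimize import least_squares
d=pickle.load(open('w1.pkl','rb'));W=sc(world(d));g=d['img'].max(-1)
m=(d['range_z']>0)&(g<110)&(W[...,2]>66)&(W[...,2]<80)&(W[...,0]>-155)&(W[...,0]<-110)&(W[...,1]>0)&(W[...,1]<90)
P=W[m];P=P[P[:,2]>np.median(P[:,2])-3]
f=lambda q:np.maximum(abs(np.hypot(P[:,0]-q[0],P[:,1]-q[1])-30)-5,0)
q=least_squares(f,[-158,43]).x
a=np.rad2deg(np.arctan2(P[:,1]-q[1],P[:,0]-q[0]));lo,hi=np.percentile(a,[1,99])
print(len(P),q,'res',f(q).mean(),f(q).max(),'ang',lo,hi,'mid pt',q+30*np.array([np.cos(np.deg2rad((lo+hi)/2)),np.sin(np.deg2rad((lo+hi)/2))]),P[:,2].mean())
m=(d['range_z']>0)&(abs(W[...,2]-41.5)<3)&(W[...,0]<-160)&(W[...,0]>-360)&(abs(W[...,1])<150)&(g>100)
r=cv2.minAreaRect(W[m][:,:2].astype(np.float32));print('tray',r)
mid=(lo+hi)/2
togo([q[0]+30*np.cos(np.deg2rad(mid)),q[1]+30*np.sin(np.deg2rad(mid))+20,110],Rt(35,mid))
E
```

```text
601 [-155.52229186   41.09219437] res 0.008925095893528755 0.8710877827072352 ang -47.14911065626592 61.32688914900997 mid pt [-125.75161522   44.79446564] 72.22984831038056
tray ((-251.8433837890625, 24.790664672851562), (172.62908935546875, 230.52349853515625), 0.12397968024015427)
shift [ 0.283  0.378 -0.462] turn [-0.007  0.003  0.059] deg 6.8 t 1.8667 now [-196.3  127.5  202.4]
```

Request:
{"method": "apply_moves", "body": {"motion": [[-0.001,0.001,0.012,0.077,0.077,-0.06,0.55],[-0.001,0.001,0.012,0.077,0.077,-0.06,0.55],[-0.001,0.001,0.012,0.077,0.077,-0.06,0.55],[-0.001,0.001,0.012,0.077,0.077,-0.06,0.55],[-0.001,0.001,0.012,0.075,0.078,-0.06,0.55],[0,0,0,0,0,-0.1,0.55],[0,0,0,0,0,-0.06,0.55],[0,0,0,0,0,0,0.55]]}}

```text
time: 2.53
eef_pos: [528.5, -46.0, 109.0]
tcp_rot: [[0.806, 0.206, 0.555], [0.17, -0.979, 0.117], [0.567, -0.0, -0.823]]
contact_force: [-0.5, 0.6, -1.0]
finger_gap: 46.7
grasp_force: 0.0
```

```bash
python3 - <<'E'
from h import *
togo([-125.7,38,61],Rt(35,7))
print(arm.get_obs()['joint_positions'],arm.get_obs()['finger_gap'])
E
```

```text
shift [ 0.031  0.032 -0.24 ] turn [ 0.001 -0.004 -0.001] deg 0.4 t 2.5333 now [-131.5   44.6  109. ]
[-0.52052992  0.59690956  2.199404    1.87819737  0.40717749 -0.96595263] 46.66812293095383
```

Request:
{"method": "apply_moves", "body": {"motion": [[0,0,0,0.031,0.032,0,0.55],[0,0,0,0,0,-0.1,0.55],[0,0,0,0,0,-0.09,0.55],[0,0,0,0,0,-0.05,0.55],[0,0,0,0,0,0,0.2],[0,0,0,0,0,0,0],[0,0,0,0,0,0,0],[0,0,0,0,0,0,0],[0,0,0,0,0,0,0],[0,0,0,0,0,0,0]]}}

```text
time: 3.37
eef_pos: [535.9, -40.2, 64.5]
tcp_rot: [[0.802, 0.206, 0.561], [0.171, -0.979, 0.115], [0.572, 0.003, -0.82]]
contact_force: [0.2, -0.3, 4.3]
finger_gap: 10.2
grasp_force: 29.3
```

Request:
{"method": "apply_moves", "body": {"motion": [[0,0,0,0,0,0.1,0],[0,0,0,0,0,0.12,0],[0,0,0,0,0,0.15,0],[0,0,0,0,0,0,0]]}}

```text
time: 3.7
eef_pos: [536.7, -39.8, 132.5]
tcp_rot: [[0.8, 0.208, 0.563], [0.173, -0.978, 0.116], [0.575, 0.005, -0.818]]
contact_force: [0.3, -0.5, 0.4]
finger_gap: 10.6
grasp_force: 29.2
```

```bash
python3 - <<'E'
from h import *
d=grab('wrist','w2.png')
togo([-285,95,90],Rt(35,0))
E
```

```text
shift [-0.226 -0.816 -0.206] turn [ 0.002  0.001 -0.063] deg 7.2 t 3.75 now [-126.1   36.3  131.1]
```

View pics/w2.png

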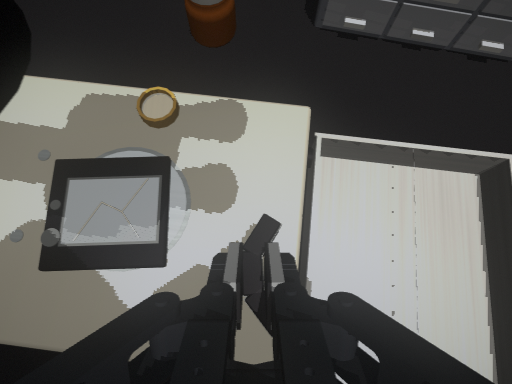

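The segment is held between the pads at (253,268). I'll carry it over the tray.

Request:
{"method": "apply_moves", "body": {"motion": [[0,0,-0.01,-0.019,-0.1,0,0],[0,0,-0.01,-0.019,-0.13,0,0],[0,0,-0.01,-0.019,-0.13,0,0],[0,0,-0.01,-0.019,-0.13,0,0],[0,0,-0.01,-0.019,-0.12,0,0],[0,0,-0.01,-0.019,-0.1,0,0],[0,0,0,-0.019,-0.1,-0.05,0],[0,0,0,-0.018,0,-0.12,0],[0,0,0,0,0,-0.12,0],[0,0,0,0,0,0,0]]}}

```text
time: 4.58
eef_pos: [503.3, -201.3, 66.1]
tcp_rot: [[0.822, 0.085, 0.563], [0.067, -0.996, 0.052], [0.566, -0.005, -0.824]]
contact_force: [-0.4, 0.5, 0.2]
finger_gap: 10.3
grasp_force: 29.2
```

```bash
python3 - <<'E'
from h import *
togo([-285,80,26],Rt(35,0));o=arm.get_obs();print(o['finger_gap'],o['grasp_force'],o['contact_force'])
E
```

```text
shift [ 0.014 -0.003 -0.201] turn [-0.002 -0.005 -0.001] deg 0.6 t 4.5833 now [-284.2   82.7   66.1]
10.323513601033117 29.165040825496362 [-0.41752369  0.53442721  0.20454762]
```

Request:
{"method": "apply_moves", "body": {"motion": [[0,0,0,0.014,0,-0.08,0],[0,0,0,0,0,-0.08,0],[0,0,0,0,0,-0.04,0],[0,0,0,0,0,0,0],[0,0,0,0,0,0,0.4],[0,0,0,0,0,0,0.4],[0,0,0,0,0,0,0.4],[0,0,0,0,0,0.1,0.4],[0,0,0,0,0,0.15,0.4],[0,0,0,0,0,0.15,0.5]]}}

```text
time: 5.42
eef_pos: [507.8, -201.1, 110.5]
tcp_rot: [[0.818, 0.088, 0.568], [0.072, -0.996, 0.051], [0.57, -0.001, -0.821]]
contact_force: [0.5, 0.7, 0.6]
finger_gap: 42.7
grasp_force: 0.0
```

```bash
python3 - <<'E'
from h import *
togo([110,100,170],Rt(38,0))
d=grab('side');W=sc(world(d));g=d['img'].max(-1)
m=(d['range_z']>0)&(W[...,0]>-335)&(W[...,0]<-170)&(abs(W[...,1]-25)<110)&(g<100)&(W[...,2]>6)&(W[...,2]<40)
k,lab,s,c=cv2.connectedComponentsWithStats(m.astype(np.uint8))
for i in range(1,k):
    if s[i,4]>25: P=W[lab==i];print(c[i],s[i,4],P.min(0).round(),P.max(0).round())
E
```

```text
shift [-0.273  1.956  0.298] turn [ 0.002 -0.028 -0.002] deg 3.2 t 5.4167 now [-284.4   78.3  110.5]
[237.47465438 270.49308756] 217 [-300.   58.    6.] [-278.  112.   29.]
```

Segment is in the tray, standing on the floor (top z ≈ 27). Next is the stub.

Request:
{"method": "apply_moves", "body": {"motion": [[0,-0.004,0,-0.05,0.08,0.1,0.6],[0,-0.004,0,-0.05,0.13,0.1,0.6],[0,-0.004,0,-0.04,0.14,0.1,0.6],[0,-0.004,0,-0.04,0.14,0,0.6],[0,-0.004,0,-0.03,0.14,0,0.6],[0,-0.004,0,-0.03,0.14,0,0.6],[0,-0.004,0,-0.03,0.14,0,0.6],[0,0,0,0,0.14,0,0.6],[0,0,0,0,0.14,0,0.6],[0,0,0,0,0.14,0,0.6]]}}

```text
time: 6.3
eef_pos: [453.8, 65.6, 170.2]
tcp_rot: [[0.784, 0.087, 0.615], [0.072, -0.996, 0.05], [0.617, 0.005, -0.787]]
contact_force: [0.9, -0.5, -0.1]
finger_gap: 51.5
grasp_force: 0.0
```

Request:
{"method": "apply_moves", "body": {"motion": [[0,0,0,0,0.14,0,0.6],[0,0,0,0,0.14,0,0.6],[0,0,0,0,0.14,0,0.6],[0,0,0,0,0.14,0,0.6],[0,0,0,0,0.06,0,0.6],[0,0,0,0,0,0,0.6]]}}

```text
time: 6.8
eef_pos: [454.8, 182.4, 170.8]
tcp_rot: [[0.782, 0.092, 0.617], [0.076, -0.996, 0.052], [0.619, 0.006, -0.785]]
contact_force: [0.2, 0.4, 0.4]
finger_gap: 51.2
grasp_force: 0.0
```

```bash
python3 - <<'E'
from h import *
togo([110,74,62],Rt(38,0)); print(arm.get_obs()['joint_positions'])
d=grab('wrist','w3.png');W=sc(world(d));g=d['img'].max(-1)
m=(d['range_z']>0)&(W[...,0]>60)&(W[...,0]<158)&(W[...,1]<115)&(W[...,1]>35)&(g<100)&(W[...,2]>55)&(W[...,2]<85)
k,lab,s,c=cv2.connectedComponentsWithStats(m.astype(np.uint8))
for i in range(1,k):
    if s[i,4]>60: P=W[lab==i];print(c[i],s[i,4],P.min(0).round(),P.max(0).round(),cv2.minAreaRect(P[P[:,2]>70][:,:2].astype(np.float32)))
E
```

```text
shift [ 0.121  0.049 -0.544] turn [ 0.003  0.002 -0.004] deg 0.6 t 6.8 now [102.3  99.  170.8]
[ 0.19544326  0.43142272  2.29615389  3.41221835  0.25959626 -1.75507299]
[240.11081967 256.67278689] 1525 [100.  60.  63.] [126. 102.  77.] ((113.29937744140625, 80.76127624511719), (24.86800765991211, 41.04288864135742), 4.303706169128418)
```

View pics/w3.png

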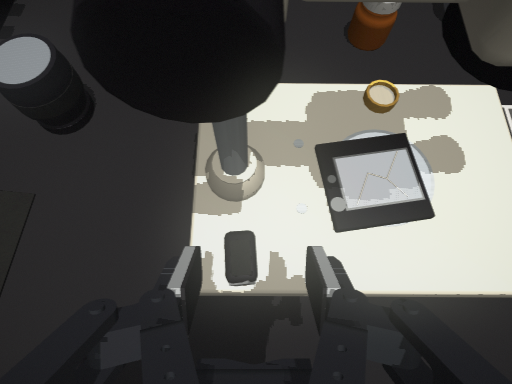

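The stub is at (240,257) between the open fingers and clear of the column. I'll grasp it.

Request:
{"method": "apply_moves", "body": {"motion": [[0,0,0.008,0.033,0.016,-0.08,0.6],[0,0,0.008,0.033,0.016,-0.08,0.6],[0,0,0.008,0.033,0.016,-0.08,0.6],[0,0,0,0.031,0.017,-0.06,0.6],[0,0,0,0,0,0,0.6]]}}

```text
time: 7.27
eef_pos: [481.9, 191.7, 108.1]
tcp_rot: [[0.78, 0.133, 0.611], [0.109, -0.991, 0.077], [0.616, 0.006, -0.788]]
contact_force: [1.4, -0.6, -0.6]
finger_gap: 51.2
grasp_force: 0.0
```

```bash
python3 - <<'E'
from h import *
togo([113,72,63],Rt(38,3)); print(arm.get_obs()['joint_positions'])
E
```

```text
shift [-0.005  0.018 -0.225] turn [0.003 0.    0.001] deg 0.4 t 7.2667 now [109.3  71.2 108.1]
[ 0.18394337  0.62980024  2.27704055  3.22800389  0.42904723 -1.61375602]
```

Request:
{"method": "apply_moves", "body": {"motion": [[0,0,0,-0.005,0.018,-0.08,0.6],[0,0,0,0,0,-0.09,0.6],[0,0,0,0,0,-0.05,0.6],[0,0,0,0,0,0,0.3],[0,0,0,0,0,0,0],[0,0,0,0,0,0,0],[0,0,0,0,0,0,0],[0,0,0,0,0,0.08,0],[0,0,0,0,0,0.12,0],[0,0,0,0,0,0.12,0]], "force": 30}}

```text
time: 8.1
eef_pos: [479.3, 196.2, 130.4]
tcp_rot: [[0.78, 0.135, 0.611], [0.111, -0.991, 0.078], [0.616, 0.006, -0.788]]
contact_force: [0.8, 0.2, -0.1]
finger_gap: 25.2
grasp_force: 33.2
```

```bash
python3 - <<'E'
from h import *
togo([-210,80,130],Rt(38,0)); o=arm.get_obs();print(o['finger_gap'],o['grasp_force'])
d=grab('wrist','w4.png')
E
```

```text
shift [ 0.103 -1.617 -0.002] turn [ 0.003  0.    -0.026] deg 3.0 t 8.1 now [114.   73.5 130.4]
25.169459646650342 33.18383038043976
```

View pics/w4.png

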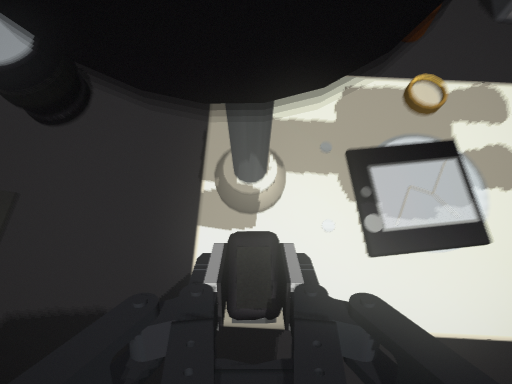

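The stub is held at (253,275). I'll carry it to the tray.

Request:
{"method": "apply_moves", "body": {"motion": [[0,0,0,-0.08,-0.05,0.05,0],[0,0,-0.003,-0.05,-0.12,0.05,0],[0,0,-0.003,0,-0.14,0,0],[0,0,-0.003,0.01,-0.14,0,0],[0,0,-0.003,0.02,-0.14,0,0],[0,0,-0.003,0.02,-0.14,0,0],[0,0,-0.003,0.02,-0.14,0,0],[0,0,-0.003,0.02,-0.14,0,0],[0,0,-0.003,0.02,-0.14,0,0],[0,0,-0.002,0.02,-0.14,0,0]]}}

```text
time: 8.98
eef_pos: [479.6, -63.2, 150.4]
tcp_rot: [[0.784, 0.083, 0.616], [0.07, -0.997, 0.045], [0.617, 0.007, -0.787]]
contact_force: [1.2, 0.8, -0.7]
finger_gap: 24.9
grasp_force: 33.2
```

Request:
{"method": "apply_moves", "body": {"motion": [[0,0,0,0.02,-0.14,0,0],[0,0,0,0.02,-0.14,0,0],[0,0,0,0.02,-0.08,-0.05,0],[0,0,0,0,0,-0.12,0],[0,0,0,0,0,-0.15,0],[0,0,0,0,0,0,0]]}}

```text
time: 9.48
eef_pos: [489.9, -133.6, 79.5]
tcp_rot: [[0.79, 0.081, 0.607], [0.063, -0.997, 0.05], [0.609, -0.001, -0.793]]
contact_force: [-0.4, 0.1, -0.0]
finger_gap: 25.5
grasp_force: 33.2
```

```bash
python3 - <<'E'
from h import *
togo([-215,88,24],Rt(38,0)); o=arm.get_obs();print(o['finger_gap'],o['grasp_force'])
E
```

```text
shift [ 0.012  0.004 -0.278] turn [-0.    -0.004  0.001] deg 0.5 t 9.4833 now [-215.6   90.5   79.5]
25.49566978499903 33.164076805114746
```

Request:
{"method": "apply_moves", "body": {"motion": [[0,0,0,0.012,0,-0.1,0],[0,0,0,0,0,-0.1,0],[0,0,0,0,0,-0.075,0],[0,0,0,0,0,0,0],[0,0,0,0,0,0,0.5],[0,0,0,0,0,0,0.5],[0,0,0,0,0,0,0.5],[0,0,0,0,0,0.1,0.5],[0,0,0,0,0,0.15,0.5],[0,0,0,0,0,0.2,0]]}}

```text
time: 10.32
eef_pos: [494.3, -132.6, 112.2]
tcp_rot: [[0.784, 0.084, 0.615], [0.068, -0.996, 0.05], [0.617, 0.003, -0.787]]
contact_force: [0.9, 0.1, 0.0]
finger_gap: 31.7
grasp_force: 0.0
```

Request:
{"method": "apply_moves", "body": {"motion": [[0,0,0,-0.1,0.08,0.1,0],[0,0,0,-0.1,0.13,0.1,0],[0,0,0,-0.05,0.14,0.05,0],[0,0,0,0,0.14,0,0],[0,0,0,0,0.14,0,0],[0,0,0,0,0.14,0,0],[0,0,0,0,0.14,0,0],[0,0,0,0,0.14,0,0],[0,0,0,0,0.1,0,0],[0,0,0,0,0,0,0]]}}

```text
time: 11.15
eef_pos: [446.8, 100.9, 164.1]
tcp_rot: [[0.782, 0.093, 0.616], [0.075, -0.996, 0.055], [0.618, 0.003, -0.786]]
contact_force: [-0.1, 0.8, 0.5]
finger_gap: 0.2
grasp_force: 0.0
```

```bash
cat >> h.py <<'E'
def look(n='side'):
    d=grab(n);W=sc(world(d));g=d['img'].max(-1);ok=d['range_z']>0
    m=ok&(W[...,0]>-335)&(W[...,0]<-172)&(abs(W[...,1]-25)<110)&(g<110)&(W[...,2]>8)&(W[...,2]<60)
    m2=ok&(W[...,0]>-300)&(W[...,0]<90)&(abs(W[...,1])<75)&(g<90)&(W[...,2]>53)&(W[...,2]<62.5)
    for nm,mm in(('tray',m),('plate',m2)):
        k,lab,s,c=cv2.connectedComponentsWithStats(mm.astype(np.uint8))
        for i in range(1,k):
            if s[i,4]>30:
                P=W[lab==i];r=cv2.minAreaRect(P[:,:2].astype(np.float32));print(n,nm,c[i].round(),s[i,4],P.min(0).round(),P.max(0).round(),'rect',np.round(r[0],1),np.round(r[1],1),round(r[2],1))
                if nm=='plate': print(np.round(cv2.boxPoints(r),0).tolist())
    return d
E
python3 - <<'E'
from h import *
look('side');look('wrist')
togo([65,60,70],Rt(45,0)); print(arm.get_obs()['joint_positions'])
E
```

```text
side tray [231. 250.] 197 [-253.   73.    9.] [-207.  113.   41.] rect [-229.6   92.9] [45.4 39.9] 2.5
side tray [238. 270.] 203 [-300.   58.    8.] [-278.  109.   28.] rect [-289.    84.1] [21.5 51.2] 1.5
side plate [254. 193.] 227 [-63. -44.  53.] [37. 52. 61.] rect [-11.9   6.7] [90.9 87.2] 10.8
[[-65.0, 41.0], [-48.0, -45.0], [41.0, -28.0], [25.0, 58.0]]
wrist tray [470.  99.] 57 [-229.  -85.   18.] [-204.  -84.   42.] rect [-216.6  -84.6] [ 0.8 25.1] 89.9
wrist tray [446. 106.] 47 [-209.  -85.    8.] [-189.  -84.   26.] rect [-199.3  -84.6] [ 1.  19.7] 88.3
wrist tray [496. 263.] 1423 [-223.   72.    8.] [-201.  116.   31.] rect [-211.2   94.4] [43.6 22.6] 87.2
wrist plate [302.  91.] 119 [-39. -75.  53.] [-18. -71.  62.] rect [-28.1 -72.7] [ 4.2 21.1] 89.3
[[-39.0, -75.0], [-18.0, -75.0], [-18.0, -71.0], [-39.0, -70.0]]
wrist plate [283. 166.] 4394 [-59. -44.  53.] [43. 56. 61.] rect [-8.7  5.8] [92.  88.3] 9.0
[[-61.0, 42.0], [-47.0, -45.0], [44.0, -31.0], [30.0, 57.0]]
shift [ 0.245  0.252 -0.468] turn [ 0.007 -0.059 -0.002] deg 6.8 t 11.25 now [ 18.8 113.1 163.6]
[-0.10887436  0.44522399  2.40989605  2.82351279  0.38828876 -1.432994  ]
```

The stub lies in the tray at x −223..−201, y 72..116. The plate is still in place: centre (−9,6), turned 9°, with the middle of its rear edge at (37,13). I'll come in leaning behind it with closed fingers.

Request:
{"method": "apply_moves", "body": {"motion": [[0,0,0,0.03,0.07,0,0],[0,0,0,0.03,0.075,0,0],[0,0,0,0.035,0.075,0,0],[0,0,0,0.067,0.006,-0.085,0],[0,0,0,0.067,0.006,-0.085,0],[0,0,0,0.067,0.006,-0.085,0],[0,0,0,0.067,0.006,-0.085,0],[0,0,0,0.06,0.006,-0.07,0],[0,0,0,0,0,0,0]]}}

```text
time: 12.0
eef_pos: [535.6, 144.8, 79.0]
tcp_rot: [[0.784, 0.082, 0.615], [0.066, -0.997, 0.048], [0.617, 0.003, -0.787]]
contact_force: [0.6, -0.8, 0.3]
finger_gap: 0.2
grasp_force: 0.0
```

```bash
python3 - <<'E'
from h import *
togo([62,9,59],Rt(38,0)); o=arm.get_obs(); print(o['joint_positions'],o['contact_force'])
look('side')
grab('side','s5.png');a=cv2.imread('pics/s5.png')[60:235,190:320];cv2.imwrite('pics/s5c.png',cv2.resize(a,None,fx=4,fy=4,interpolation=cv2.INTER_CUBIC)[:600])
E
```

```text
shift [ 0.061  0.025 -0.1  ] turn [0.001 0.001 0.001] deg 0.2 t 12.0 now [58.  21.6 79. ]
[ 0.05483231  0.71088075  2.20607037  3.10850889  0.4404658  -1.56393222] [ 0.57346433 -0.76324026  0.33864498]
side tray [231. 250.] 198 [-251.   74.    8.] [-206.  113.   40.] rect [-228.8   93.4] [39.3 44.9] 88.7
side tray [238. 270.] 201 [-300.   59.    8.] [-279.  109.   29.] rect [-289.1   84.3] [20.  51.3] 3.3
side plate [254. 193.] 234 [-61. -44.  53.] [39. 55. 62.] rect [-10.8   6.5] [92.9 86.6] 10.1
[[-64.0, 41.0], [-49.0, -44.0], [42.0, -28.0], [27.0, 57.0]]
```

View pics/s5c.png

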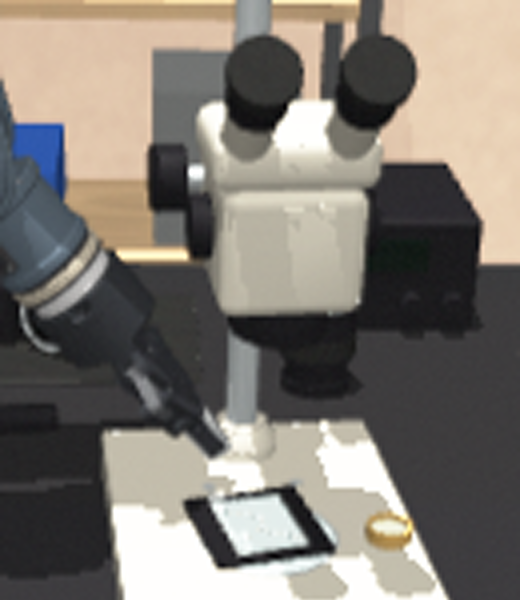

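The closed fingertip is behind the plate at (215,450) in the crop, with the head well clear. I'll go down behind the edge and start pushing.

Request:
{"method": "apply_moves", "body": {"motion": [[0,0,0,0.03,0.012,-0.05,0],[0,0,0,0.031,0.013,-0.05,0],[0,0,0,0,0,-0.01,0],[0,0,0,0,0,0,0]]}}

```text
time: 12.43
eef_pos: [544.1, 151.3, 58.9]
tcp_rot: [[0.785, 0.085, 0.614], [0.069, -0.996, 0.049], [0.616, 0.003, -0.788]]
contact_force: [-0.6, 0.4, -0.3]
finger_gap: -0.1
grasp_force: 0.0
```

```bash
python3 - <<'E'
from h import *
togo([62,9,59],Rt(38,0)); o=arm.get_obs(); print(o['contact_force'])
E
```

```text
shift [ 0.019 -0.007  0.   ] turn [ 0.002  0.    -0.   ] deg 0.2 t 12.4333 now [63.7 12.6 58.9]
[-0.61640242  0.43630824 -0.31122805]
```

Request:
{"method": "apply_moves", "body": {"motion": [[0,0,0,0.028,-0.005,0,0],[0,0,0,0.012,-0.049,0,0],[0,0,0,0.012,-0.049,0,0],[0,0,0,0.012,-0.049,0,0],[0,0,0,0.012,-0.049,0,0],[0,0,0,0,0,0,0]]}}

```text
time: 12.93
eef_pos: [560.8, 110.0, 59.5]
tcp_rot: [[0.784, 0.083, 0.616], [0.067, -0.997, 0.048], [0.617, 0.004, -0.787]]
contact_force: [0.1, -0.8, -0.2]
finger_gap: -0.0
grasp_force: 0.0
```

```bash
python3 - <<'E'
from h import *
togo([62,9,59],Rt(38,0)); o=arm.get_obs(); print(o['contact_force'])
look('side')
E
```

```text
shift [-0.065  0.199 -0.003] turn [0.002 0.001 0.   ] deg 0.3 t 12.9333 now [21.2 -0.6 59.5]
[ 0.06274491 -0.80234712 -0.18736653]
side tray [231. 250.] 197 [-250.   73.    8.] [-206.  113.   39.] rect [-228.3   93. ] [42.8 39.8] 2.1
side tray [238. 270.] 200 [-301.   58.    8.] [-279.  109.   28.] rect [-289.1   84.2] [20.3 51.4] 3.7
side plate [256. 197.] 255 [-85. -42.  53.] [16. 52. 61.] rect [-34.3   4.8] [95.9 87.4] 6.3
[[-87.0, 43.0], [-77.0, -44.0], [18.0, -33.0], [9.0, 54.0]]
```

Request:
{"method": "apply_moves", "body": {"motion": [[0,0,0,0.004,-0.05,0,0],[0,0,0,0.004,-0.05,0,0],[0,0,0,0.004,-0.05,0,0],[0,0,0,0.004,-0.05,0,0],[0,0,0,0,0,0,0]]}}

```text
time: 13.4
eef_pos: [563.5, 70.7, 58.9]
tcp_rot: [[0.784, 0.084, 0.615], [0.068, -0.996, 0.049], [0.617, 0.004, -0.787]]
contact_force: [0.2, -0.8, -0.2]
finger_gap: 0.2
grasp_force: 0.0
```

```bash
python3 - <<'E'
from h import *
togo([62,9,59],Rt(38,0)); o=arm.get_obs(); print(o['contact_force'])
look('side');look('scene')
E
```

```text
shift [-0.078  0.396  0.   ] turn [0.002 0.001 0.   ] deg 0.2 t 13.4 now [-18.1   0.1  58.9]
[ 0.16172729 -0.78053178 -0.19836938]
side tray [231. 250.] 198 [-252.   74.    9.] [-206.  113.   41.] rect [-229.5   93.4] [39.2 46. ] 88.2
side tray [238. 270.] 198 [-301.   59.    8.] [-280.  109.   29.] rect [-289.6   84.3] [19.7 51.2] 3.7
side plate [258. 204.] 275 [-122.  -41.   54.] [-27.  53.  61.] rect [-73.9   5.6] [90.5 86.6] 6.4
[[-124.0, 44.0], [-114.0, -42.0], [-24.0, -32.0], [-34.0, 54.0]]
scene tray [206. 225.] 49 [-226.   73.   17.] [-208.  107.   36.] rect [-217.3   90.3] [34.  17.9] 87.2
```

Request:
{"method": "apply_moves", "body": {"motion": [[0,0,0,0.004,-0.05,0,0],[0,0,0,0.004,-0.05,0,0],[0,0,0,0.004,-0.05,0,0],[0,0,0,0.004,-0.05,0,0],[0,0,0,0.004,-0.05,0,0],[0,0,0,0.004,-0.05,0,0],[0,0,0,0.004,-0.05,0,0],[0,0,0,0,0,0,0]]}}

```text
time: 14.17
eef_pos: [569.3, 1.0, 58.7]
tcp_rot: [[0.784, 0.084, 0.615], [0.069, -0.996, 0.049], [0.617, 0.004, -0.787]]
contact_force: [-0.5, 0.1, -0.2]
finger_gap: 0.0
grasp_force: 0.0
```

```bash
python3 - <<'E'
from h import *
togo([-165,0,59],Rt(38,0)); o=arm.get_obs(); print(o['contact_force'])
look('side')
E
```

```text
shift [ 0.032 -0.383  0.002] turn [ 0.002  0.001 -0.   ] deg 0.2 t 14.1667 now [-88.1   0.   58.7]
[-0.54298133  0.08779694 -0.18340854]
side tray [264. 227.] 143 [-192.  -37.   50.] [-172.   50.   60.] rect [-182.1    6.5] [19.1 86.2] 0.2
side tray [231. 250.] 198 [-252.   74.    8.] [-206.  113.   41.] rect [-229.3   93.4] [39.3 46.1] 88.4
side tray [238. 270.] 200 [-300.   59.    8.] [-279.  109.   29.] rect [-288.7   84.3] [20.1 50.8] 2.5
side plate [261. 220.] 326 [-192.  -37.   53.] [-96.  53.  61.] rect [-143.8    8.1] [93.1 86.5] 3.1
[[-193.0, 49.0], [-188.0, -38.0], [-95.0, -33.0], [-100.0, 54.0]]
```

Request:
{"method": "apply_moves", "body": {"motion": [[0,0,0,0.006,-0.075,0,0],[0,0,0,0.006,-0.075,0,0],[0,0,0,0.006,-0.075,0,0],[0,0,0,0.006,-0.075,0,0],[0,0,0,0.006,-0.085,0,0],[0,0,0,0,0,0,0],[0,0,0,0,0,0,0]]}}

```text
time: 14.8
eef_pos: [574.9, -75.0, 58.5]
tcp_rot: [[0.784, 0.085, 0.614], [0.069, -0.996, 0.05], [0.616, 0.004, -0.788]]
contact_force: [0.4, 0.0, -0.1]
finger_gap: 0.1
grasp_force: 0.0
```

```bash
python3 - <<'E'
from h import *
togo([-185,0,59],Rt(38,0)); o=arm.get_obs(); print(o['contact_force'])
look('side');grab('side','s6.png');a=cv2.imread('pics/s6.png')[150:310,180:340];cv2.imwrite('pics/s6c.png',cv2.resize(a,None,fx=3.7,fy=3.7,interpolation=cv2.INTER_CUBIC))
E
```

```text
shift [ 0.013 -0.103  0.003] turn [ 0.002  0.001 -0.001] deg 0.2 t 14.8 now [-164.4    0.9   58.5]
[ 0.35382822  0.03305053 -0.0527028 ]
side tray [264. 252.] 405 [-267.  -34.    8.] [-172.   55.   40.] rect [-219.5   10.8] [93.1 86.9] 1.6
side tray [231. 250.] 205 [-251.   74.    8.] [-203.  114.   40.] rect [-226.5   93.1] [47.2 40. ] 5.1
side tray [238. 270.] 200 [-301.   59.    9.] [-279.  109.   28.] rect [-289.3   84.2] [19.6 51.3] 3.7
```

View pics/s6c.png

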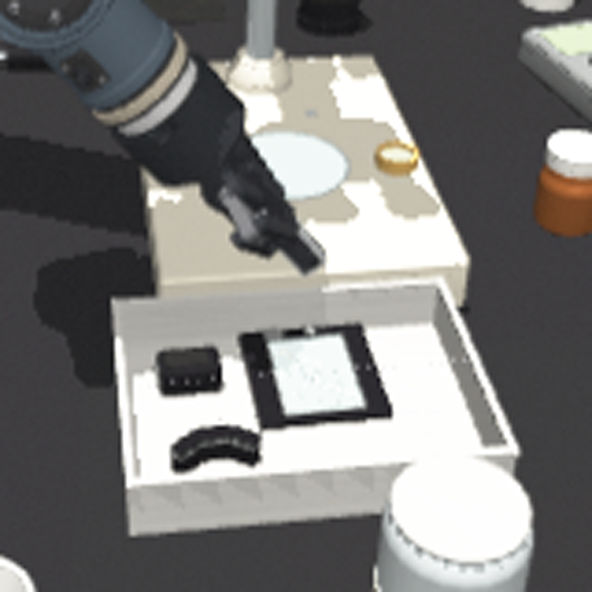

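The plate is in the tray at (315,375) in the crop, next to the stub and the segment, and the cell is untouched. I'll withdraw and check that the plate lies flat.

Request:
{"method": "apply_moves", "body": {"motion": [[0,0,0,-0.05,-0.02,0.08,0],[0,0,0,-0.08,-0.04,0.1,0],[0,0,0,-0.1,-0.06,0.1,0],[0,0,0,-0.1,-0.08,0.1,0],[0,0,0,-0.08,-0.08,0.1,0],[0,0,0,0,0,0,0],[0,0,0,0,0,0,0]]}}

```text
time: 15.48
eef_pos: [492.8, -131.3, 155.5]
tcp_rot: [[0.784, 0.084, 0.616], [0.069, -0.996, 0.048], [0.618, 0.005, -0.787]]
contact_force: [-0.9, 0.4, 0.0]
finger_gap: 0.0
grasp_force: 0.0
```

```bash
python3 - <<'E'
from h import *
print(arm.get_obs()['eef_pos'],arm.get_obs()['time'])
for n in('side','scene'):
    d=look(n);W=sc(world(d));ok=d['range_z']>0
    for x in range(-270,-170,10):
        m=ok&(abs(W[...,0]-x)<5)&(abs(W[...,1]-10)<35)&(W[...,2]<60);print(x,np.percentile(W[m][:,2],[10,50,90]).round(1),end=' ')
    print()
E
```

```text
[ 492.76964832 -131.29241263  155.46143577] 15.4833
side tray [264. 253.] 399 [-267.  -34.    8.] [-173.   54.   41.] rect [-219.7   10.4] [93.  86.7] 1.4
side tray [231. 250.] 207 [-254.   73.    8.] [-204.  115.   42.] rect [-229.6   94.7] [41.5 50. ] 85.6
side tray [238. 270.] 203 [-302.   59.    8.] [-279.  109.   29.] rect [-289.9   84.4] [20.3 50.8] 4.5
-270 [3.7 4.8 9.2] -260 [ 4.4 11.4 13.5] -250 [11.7 13.  14.6] -240 [11.8 12.8 14.1] -230 [12.  13.1 14.1] -220 [11.6 12.7 14.2] -210 [11.6 12.8 14. ] -200 [11.4 13.  14.4] -190 [11.9 12.9 14. ] -180 [11.6 12.5 14.2] 
scene tray [205. 225.] 75 [-227.   73.   16.] [-205.  111.   37.] rect [-216.   92.] [22.6 37.4] 0.5
scene tray [233. 244.] 56 [-258.  -32.    8.] [-176.  -13.   22.] rect [-216.6  -23. ] [83.4 13. ] 5.2
-270 [2.2 5.1 9.4] -260 [ 3.4 10.7 17.4] -250 [10.9 14.3 17.4] -240 [11.1 14.5 17.7] -230 [10.4 14.4 18.1] -220 [10.7 14.5 19.2] -210 [10.2 14.4 18.7] -200 [11.2 13.5 17.5] -190 [11.  15.  18.1] -180 [11.1 13.7 18.8]
```

The plate lies flat on the tray floor (top z ≈ 12–13 along its whole length), all three pieces are in the tray, and the arm is clear.

```bash
python3 -c "
from bench import arm
print(arm.hand_in())"
```

```text
the job is handed in; nothing more can be done
None
```

I moved all three broken pieces off the stage into the scrap tray and handed the job in at about 15.5 s of robot time. The plate lies flat, no piece leans on the microscope, and the lens cell is still on the stage; the hand-in returned no verdict.

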